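# Hang a second picture frame on the drying arm

### The arm

A 6-joint arm with a two-finger parallel gripper is mounted at the origin on the work surface. World frame = base frame: x ahead of the robot, y to its left, z up, the work surface at z = 0. Lengths are in m, angles in rad, forces in N, time in s.
With the tool pointing down it reaches from about 0.35 to 0.85 m from the base axis. Payload 8.1 kg.
Tool frame: the origin (TCP) lies midway between the tips of the shut fingers; the grasp point (between the pads) lies grip_point_offset behind it (grip_point_offset is the distance from the TCP to the grasp point, in m); z points along the fingers, y is the line along which they close (so a half turn about z gives the same grasp; the last joint's range is limited). The gripper opens to 93 mm and grips with 3 to 60 N. Pads are 15 mm wide; open, the fingers measure 128 mm over their backs; the gripper's body (75 mm by 188 mm) begins 65 mm behind the grasp point.
Start: joints at [-0.085, 0.13, 1.488, -0, 1.523, -0.085], TCP at [0.6, 0, 0.219] pointing down, gripper open.
Joint ranges: [-2.96, 2.96], [-0.89, 2.26], [0.02, 2.5], [-1.34, 4.48], [0, 2.73], [-2.66, 2.66]. Speed limits (rad/s): [2.39, 2.39, 2.79, 3.14, 3.14, 3.14].

### API

Orientations are given as a rotation vector (axis times angle).
In Python, from bench import goto, move_straight, movej, command_gripper, hold, solve_ik, state, grab_frame, MotionError, job_done, grip_point_offset gives the robot as it stands. Calls block until the motion is done:
- goto(position, orientation): joint-space move of the TCP to a pose.
- move_straight(position, v=0.15, rot=None): straight line of the TCP; rot=None keeps the orientation; v is the mean speed in m/s.
- movej(angles): joint-space move.
- command_gripper(opening, grip_force=None): opening from 0.0 (shut) to 1.0 (fully open); grip_force is the grip in N (None keeps the last); returns when the fingers have stopped.
- hold(seconds).
- solve_ik(position, orientation): joint angles nearest the present ones, or None.
- state(): the state.
- grab_frame(name): name is "scene" or "side" or "wrist"; returns a dict with "color" (400x640x3 uint8, blue, green, red), "intrinsics" (3x3 intrinsics, pixels), "R" (3x3) and "t" (3): a world point X has camera coordinates R X + t. Camera axes: x right, y down, z forward; pixel columns grow to the right and rows downward; lengths in m; the calibration is good to about 2 mm. The wrist camera is an equidistant fisheye: a pixel r from the principal point sees the ray r / f radians off the axis. A picture is of the moment at which its call begins. There is no depth.
A pose or a line that the arm cannot do raises MotionError and nothing moves.
- job_done(): hands the job in; it is judged then, once.
The state is a dict: "time": time; "joints": joint angles; "dq": joint speeds; "joint_efforts": joint torques, N m; "tcp_pos": TCP position; "eef_rot": TCP orientation; "contact_force": force on the tool from outside, world axes, zero at the start; "ft_torque": the same for the moment, N m; "finger_gap": opening from 0.0 (shut) to 1.0 (fully open); "gripper_force": force on a finger pad.
Only numpy, scipy, OpenCV 4.12 (cv2) and the standard library are available. Lean on these libraries where they do the work, as an engineer would, in place of code of your own. Each camera call takes 0.05 s, during which the arm holds its last target. There are 200 camera calls.

### The job

Take the rectangular wooden frame out of the slanted rack and hang it upright by its top bar on the drying stand's arm, seated down in the groove of the collar in front of the frame that already hangs there. The collar is set at a different place on the arm every time, so find it by touch or by eye. Leave the hanging frame where it is, do not let the new frame or the robot touch it, and leave the triangle and the things standing on the table where they are.

Things in the scene. Friction and masses are not known exactly. Their poses are not given: they have to be found in the camera images.
- rack: Fixed rack, 400 mm along its y, base 170 mm deep, two bays side by side. Origin: centre of underside; x away from the robot at yaw 0, z up. Things stand in it leaning 29 deg (0.5 rad) from vertical, tops towards its -x, against a backrest on their -x side reaching 65 mm up the slope; front lip 8 mm. Upper parts free on both faces; they lift out along their own slope.
- frame_new: Frame to hang: flat dark wood, 150 wide x 120 high x 10 mm thick, bars 14 mm, opening 122 x 92, 0.08-0.15 kg. Origin: its centre; x normal to its face, y along width, z from bottom to top bar; top bar spans z = 46 to 60 mm. Starts leaning in the rack's left or right bay. Hold the top bar across its thickness about 45 mm beside the middle (+y or -y), so the middle is free for the arm.
- triangle: Triangular frame of the same wood, 150 mm wide, 113 high, 10 thick, in the other bay of the rack. Origin 60 mm over its lower edge, axes as for the rectangular frame. Leave it alone.
- frame_hung: Equal rectangular frame already hanging on the arm, 22 to 30 mm in front of the post's axis, behind the collar, centred across the arm: the underside of its top bar (46 mm over its origin) rests on top of the bare arm. Origin: its centre; x normal to its face, along the arm from tip to post; z up.
- stand: Fixed drying stand: base 150 x 170 x 20 mm, post 18 mm square, 310 high. Origin: on the table, on the post's axis; z up. A level steel arm, 12 mm diameter, points from the post along the stand's -x above y = 0: straight to 172 mm from the post's axis, then bent up, end 190 mm out and 23 mm over the arm's axis. Axis height 235-265 mm, not reported.
- post_mid (a point): Point on the post's axis, 250 mm over the table. On the arm is a collar, its groove centre 75-115 mm from the post's axis (not reported). From the tip: outer rim 28 mm diameter, 4 long; groove 20 mm diameter, 15 long; inner rim 44 mm diameter, 5 long. 127-165 mm from the post the arm is always bare. A frame in the groove hangs 4 mm higher than on the bare arm.
- pot: White plastic cup, 76 mm across, 75 high, on the table between rack and stand; origin under its centre. Leave it standing.
- glue: Glue bottle, 48 mm across, 120 high, on the table behind the rack; origin under its centre. Leave it standing.
Things that resemble listed ones, but are neither listed nor needed, are in the scene too. What is shaped like the frame_hung but purple or red is not meant.

How it is judged:
By the outcome, as a careful person would: the job done as asked, in the order asked, and still so for the second after the job is handed in, with the robot touching nothing.
It also fails if it takes over 45 s, if anything falls off the work surface, if the arm or the gripper's body presses on something with over 40 N, if the wrist force passes 120 N, or if a joint passes its speed limit or range.

## Working session

There is one attempt and no reset: what is moved stays moved. The work goes in short steps, each a Python script; the robot and the scene stay as the last script left them, time stands still between calls to the robot, and variables do not carry over. Pictures are saved under pics/ and viewed, at most 10 in all, crops included, and the job is handed in when it is done.

```bash
ls; mkdir -p pics
python3 - <<'E'
from bench import *
import cv2,numpy as np
np.set_printoptions(precision=4,suppress=True)
for n in("scene","side","wrist"):
    f=grab_frame(n); cv2.imwrite(f"pics/{n}0.png",f["color"]); print(n,f["intrinsics"].tolist(),f["R"],f["t"], -f["R"].T@f["t"])
print(state(),grip_point_offset)
a=cv2.imread("pics/scene0.png");b=cv2.imread("pics/side0.png")
E
```

```text
pics
scene [[401.91950593691536, 0.0, 313.4003973003774], [0.0, 401.91950593691536, 200.56631718553118], [0.0, 0.0, 1.0]] [[ 0.583   0.8125  0.0057]
 [ 0.5092 -0.3599 -0.7818]
 [-0.6331  0.4587 -0.6235]] [-0.2501 -0.1366  1.555 ] [ 1.1999 -0.5591  0.8642]
side [[438.4569920268014, 0.0, 320.868415873557], [0.0, 438.4569920268014, 206.98055240174267], [0.0, 0.0, 1.0]] [[ 0.9984 -0.0546 -0.0114]
 [-0.0369 -0.4931 -0.8692]
 [ 0.0418  0.8683 -0.4943]] [-0.488   0.1372  1.1476] [ 0.4444 -0.9554  0.681 ]
wrist [[309.70691628693146, 0.0, 324.2459036429406], [0.0, 309.70691628693146, 195.84790773208138], [0.0, 0.0, 1.0]] [[ 1.     -0.0005 -0.0021]
 [ 0.0001 -0.9547  0.2976]
 [-0.0021 -0.2976 -0.9547]] [-0.5989 -0.0341  0.3921] [0.5997 0.0838 0.3832]
{'time': 0.15, 'joints': array([-0.0854,  0.131 ,  1.489 ,  0.    ,  1.523 , -0.0854]), 'dq': array([ 0.0013, -0.001 , -0.0018,  0.0015,  0.0002,  0.0008]), 'joint_efforts': array([  0.0001, -56.0474, -49.2334,   0.0768,   0.0306,  -0.0001]), 'tcp_pos': array([0.5995, 0.0001, 0.2178]), 'eef_rot': array([-2.2206, -2.2206,  0.0015]), 'contact_force': array([-0.9691,  0.0646,  0.3401]), 'ft_torque': array([ 0.0169,  0.0001, -0.0207]), 'gripper_force': 0.0, 'finger_gap': 0.9974512078451224} 0.0188
```

View pics/scene0.png

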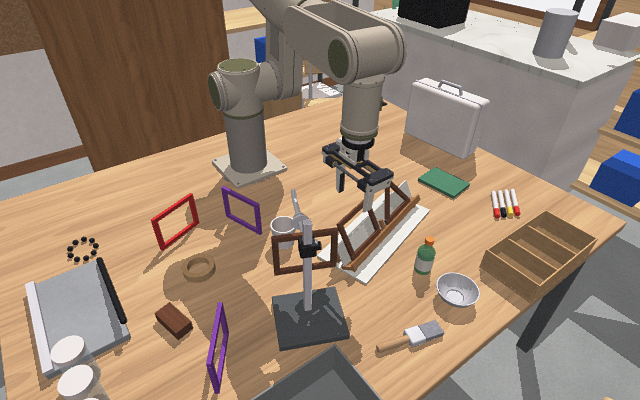

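View pics/side0.png

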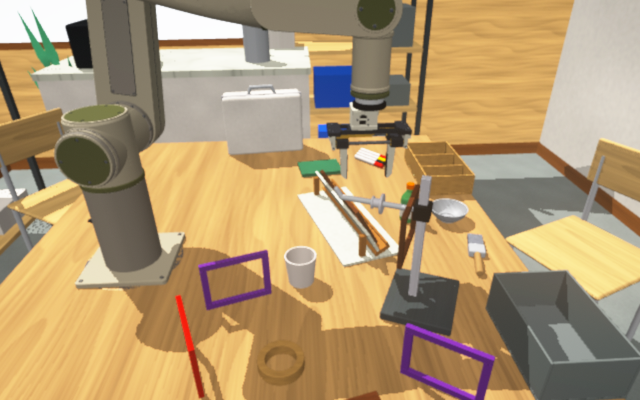

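The scene view shows the stand's post at about (308,265), the hung dark frame at (303,252) and the arm tip near (296,193). The rack is at (380,235) with two wooden pieces in it. The side view shows the post at (420,235), the arm tip at (345,198) and the rack at (345,222). Lookalikes are the purple frames at scene (241,210) and (217,348) and the red one at (175,222). None of these is in the rack.

Run:
```python
import cv2,numpy as np
a=cv2.imread("pics/scene0.png")[150:350,250:450];b=cv2.imread("pics/side0.png")[150:330,290:460]
cv2.imwrite("pics/c1.png",np.hstack([cv2.resize(a,(400,400),interpolation=2),cv2.resize(b,(378,400),interpolation=2)]))
```

```text
(no output)
```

View pics/c1.png

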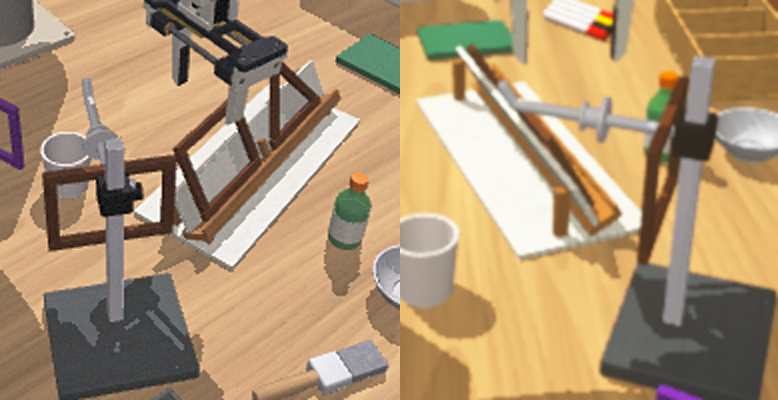

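View pics/wrist0.png

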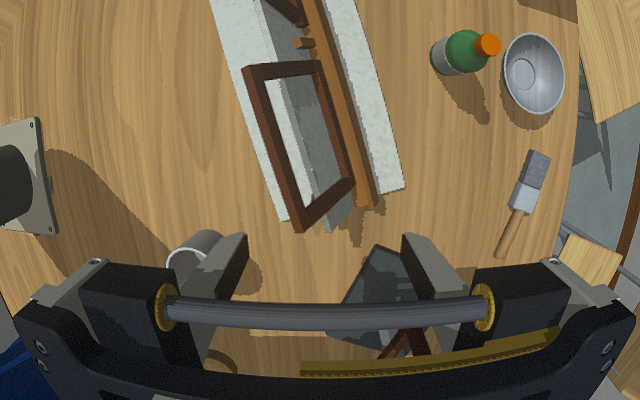

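The crop confirms that the rectangular frame leans in the rack's -y (near) bay: scene (345,235), wrist (300,145). The triangle is in the +y bay. The arm tip is at scene (293,191) and side (334,189), the collar is near side (378,202), and the post top is at scene (307,222) and side (426,178).

```bash
cat > h.py <<'E'
from bench import *
import cv2,numpy as np
from scipy.spatial.transform import Rotation as Rn
np.set_printoptions(precision=4,suppress=True)
def ray(f,p,fish=False):
    K=f["intrinsics"];d=(np.array(p,float)-K[:2,2])/K[0,0]
    if fish:
        th=np.linalg.norm(d); d=d/max(th,1e-9)*np.tan(th)
    v=f["R"].T@np.r_[d,1]; return -f["R"].T@f["t"],v/np.linalg.norm(v)
def plane(r,z): o,v=r; return o+v*(z-o[2])/v[2]
def tri(*rs):
    A=sum(np.eye(3)-np.outer(v,v) for o,v in rs);b=sum((np.eye(3)-np.outer(v,v))@o for o,v in rs)
    X=np.linalg.solve(A,b); return X,[np.linalg.norm(np.cross(X-o,v)) for o,v in rs]
E
python3 - <<'E'
from h import *
s=grab_frame("scene");d=grab_frame("side");w=grab_frame("wrist")
P=lambda a,b:tri(ray(s,a),ray(d,b))
print("posttop",P((307.5,221),(426,178)),plane(ray(s,(307.5,221)),.31),plane(ray(d,(426,178.5)),.31))
print("foot",plane(ray(s,(308,309)),.02),plane(ray(d,(412.4,296)),.02))
print("tip",P((293,190),(334,188)))
# base corners of stand at z=.02
print("base",[plane(ray(s,p),.02) for p in((272,294.5),(338,288),(349,335),(280,345))])
print("top-y",tri(ray(s,(338,224)),ray(w,(300,232),1)))
for p in((243,68),(300,232),(355,182),(320,60)):
    print(p,plane(ray(w,p,1),.12),plane(ray(w,p,1),.03))
# rack base corners wrist, z~0.005
print("rack",[plane(ray(w,p,1),.01) for p in((285,221),(405,187),(331,232))])
print("scene rack",[plane(ray(s,p),.01) for p in((318,258),(365,283),(429,208))])
E
```

```text
posttop (array([ 0.6848, -0.201 ,  0.3083]), [np.float64(0.0009142003060320637), np.float64(0.0009142003060320317)]) [ 0.6854 -0.2012  0.31  ] [ 0.6832 -0.2084  0.31  ]
foot [ 0.6904 -0.2044  0.02  ] [ 0.6827 -0.2124  0.02  ]
tip (array([ 0.5133, -0.1255,  0.2528]), [np.float64(0.0009947741478435245), np.float64(0.0009947741478434607)])
base [array([ 0.5991, -0.2548,  0.02  ]), array([ 0.6819, -0.1014,  0.02  ]), array([ 0.8074, -0.1676,  0.02  ]), array([ 0.7347, -0.3149,  0.02  ])]
top-y (array([ 0.5787, -0.027 ,  0.1337]), [np.float64(0.0008874964420844105), np.float64(0.0008874964420844128)])
(243, 68) [0.5303 0.1156 0.12  ] [0.5066 0.1265 0.03  ]
(300, 232) [ 0.5768 -0.0337  0.12  ] [ 0.569  -0.0738  0.03  ]
(355, 182) [0.6266 0.0144 0.12  ] [ 0.6357 -0.0093  0.03  ]
(320, 60) [0.596 0.12  0.12 ] [0.5946 0.1323 0.03  ]
rack [array([ 0.548 , -0.0671,  0.01  ]), array([ 0.7028, -0.0208,  0.01  ]), array([ 0.6081, -0.0826,  0.01  ])]
scene rack [array([ 0.5565, -0.0752,  0.01  ]), array([ 0.7048, -0.0256,  0.01  ]), array([0.5877, 0.3613, 0.01  ])]
```

```bash
cat >> h.py <<'E'
def Rf(yaw,lean=0): return (Rn.from_euler('z',yaw)*Rn.from_euler('y',-lean)).as_matrix()
def tool(bar,yaw,lean=0,off=-0.048,up=0.0):
    """TCP pose such that the grasp point is on the bar 'off' along frame y; bar = centre of top bar"""
    F=Rf(yaw,lean); T=np.column_stack([F[:,1],F[:,0],-F[:,2]])
    g=np.array(bar)+off*F[:,1]+up*F[:,2]
    return g-grip_point_offset*F[:,2], Rn.from_matrix(T).as_rotvec()
E
python3 - <<'E'
from h import *
w=grab_frame("wrist")
A,B=[plane(ray(w,p,1),.133) for p in((243,68),(300,232))]
d=A-B;yaw=np.arctan2(-d[0],d[1]);print(A,B,np.linalg.norm(d),yaw)
F=Rf(yaw,.5);bar=(A+B)/2-F@[.005,0,.007];print("bar",bar)
for u in(.09,0,.1): print(solve_ik(*tool(bar,yaw,.5,up=u)))
command_gripper(.5,40)
goto(*tool(bar,yaw,.5,up=.08));print(state()["time"])
f=grab_frame("wrist");cv2.imwrite("pics/w1.png",f["color"]);np.savez("w1.npz",**f)
E
```

```text
[0.5338 0.1141 0.133 ] [ 0.578 -0.028  0.133] 0.14876315409657584 0.30190135044371985
bar [0.5549 0.0427 0.1245]
[-0.3211 -0.4983  2.183   0.3259  1.0626 -0.7255]
[-0.2587 -0.2736  2.1677  0.3478  0.8448 -0.7398]
[-0.3288 -0.5201  2.1815  0.325   1.0871 -0.7253]
2.0333
```

View pics/w1.png

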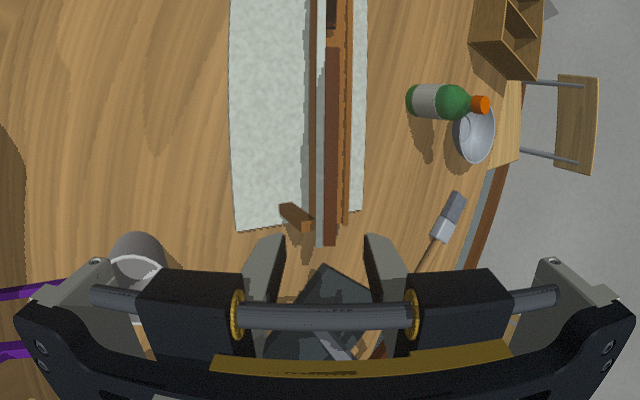

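The close view shows the bar edge-on between the fingers, at columns 324-338 and rows 47-246. Yaw and slope match. Next I check the offsets and grasp.

Run:
```python
from h import *
f=np.load("w1.npz");yaw=.302;bar=np.array([.5549,.0427,.1245]);F=Rf(yaw,.5)
# rays in frame coords, hit top-face plane (z=+7mm over bar centre)
def hit(p):
    o,v=ray(f,p,1);o=F.T@(o-bar);v=F.T@v;return o+v*(.007-o[2])/v[2]
print([hit(p) for p in((331,246),(331,47))])
h=(hit((331,246))+hit((331,47)))/2; bar=bar+F@np.array([h[0],h[1],0]);print(bar)
np.save("bar.npy",bar)
move_straight(tool(bar,yaw,.5)[0],v=.12)
s=state();print(s["contact_force"],s["time"])
command_gripper(0.0,40)
s=state();print(s["finger_gap"]*93,s["gripper_force"],s["contact_force"],s["time"])
move_straight(tool(bar,yaw,.5,up=.10)[0],v=.12)
s=state();print(s["finger_gap"]*93,s["gripper_force"],s["contact_force"],s["time"])
```

```text
[array([ 0.0061, -0.0753,  0.007 ]), array([0.0057, 0.075 , 0.007 ])]
[0.5599 0.0441 0.1273]
[0.7122 0.0944 0.2789] 2.9
10.329815264886962 39.98136878013611 [-0.9835  0.4509  2.6604] 3.575
9.819236469688335 39.98903810977936 [ 0.9273 -0.2122 -1.2933] 4.5583
```

Run:
```python
from h import *
goto(*tool([.43,-.02,.31],-.44));s=state();print(s["finger_gap"]*93,s["contact_force"],s["time"])
im=[]
for n in("scene","side","wrist"):
    f=grab_frame(n); cv2.imwrite(f"pics/{n}2.png",f["color"]);np.savez(n+"2.npz",**f); im.append(f["color"])
a=im[0][170:290,255:355];b=im[1][165:275,315:445]
cv2.imwrite("pics/c2.png",np.vstack([np.hstack([cv2.resize(a,(330,396),interpolation=2),cv2.resize(b,(468,396),interpolation=2)])]))
```

```text
9.759235576688154 [ 0.8599 -0.1826 -0.6625] 5.4083
```

View pics/wrist2.png

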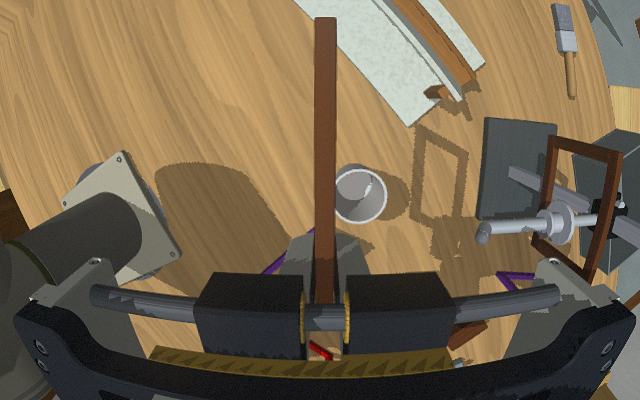

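View pics/c2.png

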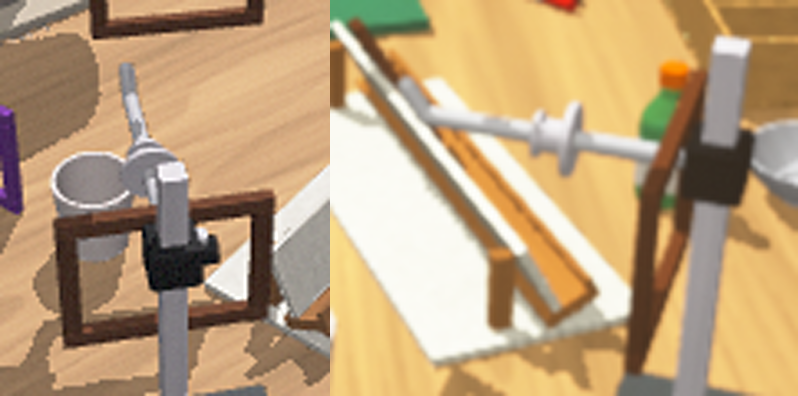

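The wrist view shows the new frame's top bar at columns 315-336, the arm tip at (483,232), the collar near (556,223) and the hung frame around (580,205). The side crop puts the collar's groove at about (378,202), with the larger inner rim at about (382,203).

Run:
```python
from h import *
def ext(n,cols,r0,r1):
    f=np.load(n+"2.npz");h=cv2.cvtColor(f["color"],cv2.COLOR_BGR2HSV).astype(int)
    for c in cols:
        r=[i for i in range(r0,r1) if h[i,c,1]<60 and h[i,c,2]>120]; print(c,(r[0],r[-1],len(r)) if r else None,end=' ')
    print()
ext("side",range(332,408,3),180,225)
ext("wrist",range(472,608,4),195,255)
s,w=np.load("side2.npz"),np.load("wrist2.npz")
print("tip",tri(ray(s,(336,188)),ray(w,(483,232),1)),tri(ray(s,(336,188)),ray(np.load("scene2.npz"),(293.5,190))))
# arm axis line as the intersection of two planes
so,a=ray(s,(345,196.5));_,b=ray(s,(404,206.7));n1=np.cross(a,b)
wo,a=ray(w,(495,231),1);_,b=ray(w,(535,226),1);n2=np.cross(a,b)
d=np.cross(n1,n2);d/=np.linalg.norm(d);d*=np.sign(d[0])
p=np.linalg.lstsq(np.array([n1,n2,d]),np.array([n1@so,n2@wo,d@[.6,-.16,.24]]),rcond=None)[0]
print("line",p,d,"yaw",np.arctan2(d[1],d[0]))
def on(o,v):
    A=np.column_stack([d,-v]);t=np.linalg.lstsq(A,o-p,rcond=None)[0];return p+t[0]*d
for q in((373.3,201.7),(377.8,202.5),(381.7,203.3)): print("side",q,on(*ray(s,q)))
for q in((545,225),(557,223),(569,222)): print("wrist",q,on(*ray(w,q,1)))
# held bar height: bar end columns/rows
F=Rf(-.44);bar=np.array([.43,-.02,.31])
for q in((325.5,17),):
    o,v=ray(w,q,1);o=F.T@(o-bar);v=F.T@v;print("bar end",o+v*(.007-o[2])/v[2])
```

```text
332 (188, 224, 30) 335 (187, 224, 31) 338 (188, 224, 30) 341 (188, 224, 27) 344 (187, 224, 26) 347 (188, 224, 23) 350 (192, 216, 16) 353 (195, 220, 14) 356 (196, 224, 17) 359 (197, 224, 17) 362 (198, 212, 13) 365 (198, 216, 13) 368 (198, 219, 14) 371 (197, 223, 20) 374 (196, 224, 17) 377 (198, 224, 12) 380 (196, 213, 18) 383 (193, 207, 15) 386 (202, 206, 5) 389 (202, 206, 5) 392 (202, 207, 6) 395 (203, 207, 5) 398 (203, 208, 6) 401 (203, 215, 13) 404 (204, 209, 6) 407 None 
472 None 476 None 480 (239, 240, 2) 484 (231, 242, 8) 488 None 492 (222, 233, 12) 496 (222, 233, 12) 500 (222, 233, 12) 504 (221, 232, 12) 508 (221, 232, 12) 512 (221, 232, 12) 516 (221, 232, 12) 520 (221, 232, 12) 524 (220, 229, 10) 528 (220, 230, 11) 532 (220, 229, 10) 536 (219, 229, 11) 540 (211, 231, 16) 544 (214, 229, 14) 548 (207, 236, 18) 552 (197, 243, 34) 556 (195, 241, 38) 560 (196, 244, 45) 564 (199, 244, 35) 568 (195, 240, 37) 572 (195, 234, 36) 576 (197, 226, 22) 580 (198, 226, 22) 584 (200, 225, 21) 588 (203, 225, 13) 592 (215, 224, 10) 596 (216, 221, 6) 600 None 604 None 
tip (array([ 0.5176, -0.1239,  0.253 ]), [np.float64(0.000326244691949876), np.float64(0.0003262446919498057)]) (array([ 0.517 , -0.1265,  0.2543]), [np.float64(5.343293463137276e-05), np.float64(5.3432934631460766e-05)])
line [ 0.5983 -0.1641  0.2377] [ 0.9257 -0.3776 -0.0237] yaw -0.3873259787788839
side (373.3, 201.7) [ 0.5923 -0.1617  0.2378]
side (377.8, 202.5) [ 0.6012 -0.1653  0.2376]
side (381.7, 203.3) [ 0.6088 -0.1684  0.2374]
wrist (545, 225) [ 0.5887 -0.1602  0.2379]
wrist (557, 223) [ 0.604  -0.1665  0.2375]
wrist (569, 222) [ 0.6204 -0.1732  0.2371]
bar end [-0.0002  0.0749  0.007 ]
```

Run:
```python
from h import *
s,w=np.load("side2.npz"),np.load("wrist2.npz")
so,a=ray(s,(350,197.3));_,b=ray(s,(404,206.3));n1=np.cross(a,b)
wo,a=ray(w,(496,228),1);_,b=ray(w,(592,220),1);n2=np.cross(a,b)
d=np.cross(n1,n2);d/=np.linalg.norm(d);d*=np.sign(d[0])
p=np.linalg.lstsq(np.array([n1,n2,d]),np.array([n1@so,n2@wo,d@[.6,-.16,.24]]),rcond=None)[0]
print("line",p,d,"yaw",np.arctan2(d[1],d[0]))
for z in(.235,.24,.245,.25): 
    P,Q=plane(ray(w,(496,228),1),z),plane(ray(w,(592,220),1),z);print(z,P,Q,np.arctan2(*(Q-P)[[1,0]]), plane(ray(s,(350,197.3)),z))
```

```text
line [ 0.5982 -0.164   0.2381] [ 0.9142 -0.4052 -0.0002] yaw -0.4172430136349305
0.235 [ 0.5375 -0.1386  0.235 ] [ 0.6572 -0.1917  0.235 ] -0.41717027330027817 [ 0.5465 -0.1349  0.235 ]
0.24 [ 0.5354 -0.1352  0.24  ] [ 0.6524 -0.187   0.24  ] -0.4171702733002783 [ 0.5453 -0.1441  0.24  ]
0.245 [ 0.5333 -0.1317  0.245 ] [ 0.6475 -0.1824  0.245 ] -0.4171702733002781 [ 0.5442 -0.1533  0.245 ]
0.25 [ 0.5312 -0.1283  0.25  ] [ 0.6427 -0.1777  0.25  ] -0.4171702733002782 [ 0.543  -0.1625  0.25  ]
```

```bash
cat >> h.py <<'E'
P0=np.array([.5982,-.164,.2381]);D=np.array([.9142,-.4052,0]);YAW=-.4172
def pose(s,u): # bar centre at s along arm; underside u above estimated axis
    return tool(P0+D*s+[0,0,u+.007],YAW)
def F(): return np.mean([(hold(.02),state()["contact_force"])[1] for _ in range(2)],axis=0)
def touch(s,u,ds,du,n,th=2.0):
    """step until the force against the motion passes th; returns s,u"""
    m=np.sign(ds)*D+np.sign(du)*np.array([0,0,1]);f0=F()
    for i in range(n):
        s+=ds;u+=du;move_straight(pose(s,u)[0],v=.02);r=-(F()-f0)@m
        if r>th: print("touch",s,u,r);return s,u
    print("none",s,u,r);return s,u
E
python3 - <<'E'
from h import *
command_gripper(0,60)
goto(*pose(-.14,.037));print(state()["time"],F())
move_straight(pose(-.035,.037)[0],v=.1);print(state()["time"],F())
move_straight(pose(-.035,.013)[0],v=.06);print(state()["time"],F())
s,u=touch(-.035,.013,0,-.001,12)
print(state()["time"],state()["finger_gap"]*93)
f=grab_frame("wrist");cv2.imwrite("pics/w3.png",f["color"])
E
```

```text
6.2583 [-0.2091  0.1482 -1.2959]
7.4917 [ 0.1823  0.2268 -0.887 ]
8.075 [ 0.211   0.1832 -0.7502]
touch -0.035 0.0019999999999999966 2.6971888147828453
11.2583 9.346229280384591
```

View pics/w3.png

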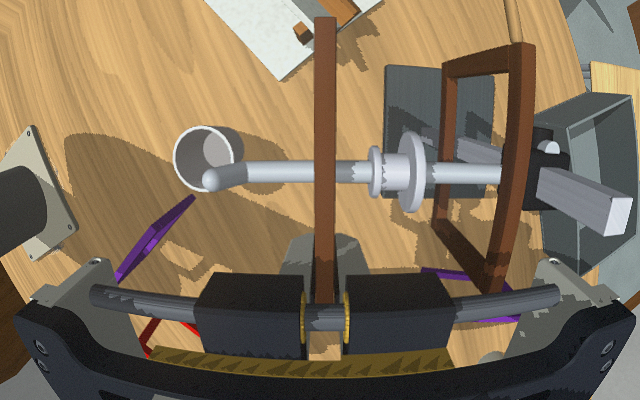

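The picture shows the bar at columns 315-336 resting across the bare arm (row 171). The outer rim is at column 375, the inner rim at 410 and the hung frame is well behind at about column 515. Next I feel for the inner rim.

Run:
```python
from h import *
w=grab_frame("wrist")
for c,z in((375,.249),(393,.245),(403,.257),(410,.257)): print(c,(plane(ray(w,(c,171),1),z)-P0)@D)
move_straight(pose(-.035,.0148)[0],v=.06)
move_straight(pose(-.006,.0148)[0],v=.06);print(state()["time"],F())
s,u=touch(-.006,.0148,.001,0,20,2.0)
print(state()["time"],state()["finger_gap"]*93,(state()["tcp_pos"]-pose(s,u)[0])@np.c_[D,[0,0,1]])
```

```text
375 -0.010528544134323851
393 -0.000645042920704175
403 0.0013830570436541049
410 0.0047859194978557024
12.3583 [ 0.185   0.1793 -0.6559]
touch 0.004 0.0148 4.207280305169917
15.2583 9.685979642927162 [-0.0004 -0.0001]
```

Run:
```python
from h import *
move_straight(pose(.0008,.0148)[0],v=.04)
move_straight(pose(.0008,.0095)[0],v=.04);print(F())
s,u=touch(.0008,.0095,0,-.0008,9,1.8)
print(state()["time"],F())
f=grab_frame("wrist");g=grab_frame("side")
cv2.imwrite("pics/c4.png",np.hstack([cv2.resize(f["color"][60:300,240:560],(533,400)),cv2.resize(g["color"][160:280,340:420],(266,400))]))
```

```text
[ 0.1896 -0.011  -0.4326]
touch 0.0008 0.005499999999999998 3.718559285860704
17.275 [-0.8595  0.0138  3.1089]
```

View pics/c4.png

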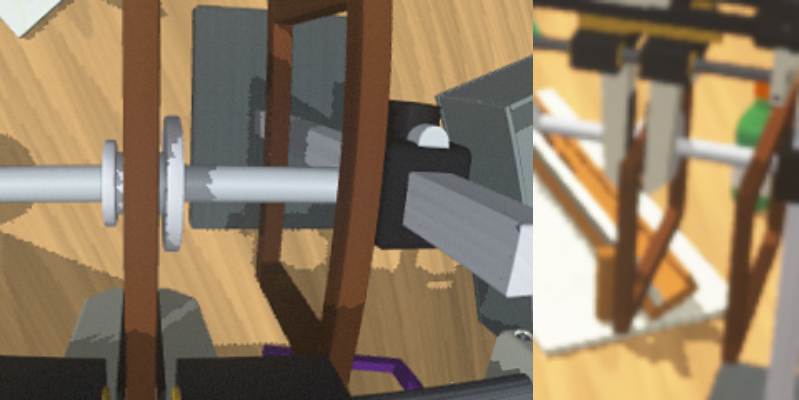

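The bar sits between the two rims, at wrist crop columns 122-160 with rims at 110 and 173, at the groove's height. The hung frame is clear. Next is the release.

Run:
```python
from h import *
move_straight(pose(.0008,.0059)[0],v=.02);print(F())
command_gripper(.23);hold(.3);print(F(),state()["time"])
move_straight(pose(.0008,.075)[0],v=.06)
move_straight(pose(.0008,.12)[0],v=.12)
hold(.7);print(F(),state()["time"])
f=grab_frame("wrist");g=grab_frame("side")
cv2.imwrite("pics/c5.png",np.hstack([cv2.resize(f["color"][100:340,240:500],(433,400)),cv2.resize(g["color"][160:280,340:450],(366,400))]))
```

```text
[-0.2427 -0.7479  4.2042]
[-0.2685  0.2009  0.6297] 18.4833
[-0.2637  0.3254  0.0792] 21.0417
```

View pics/c5.png

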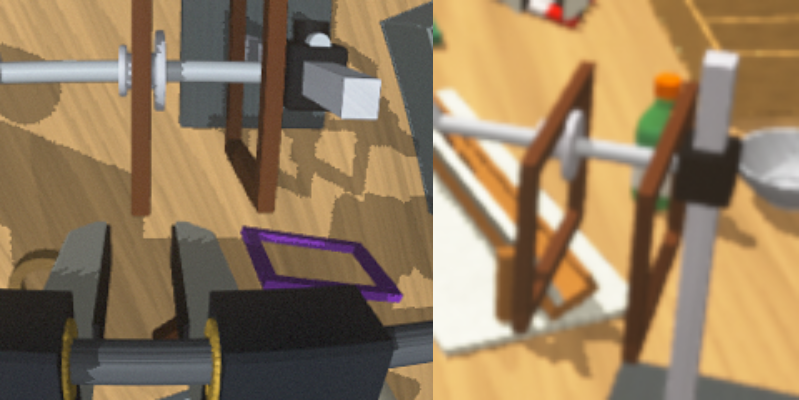

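The new frame hangs upright between the collar's rims, parallel to the hung frame and clear of the gripper.

```bash
python3 -c "
from h import *
hold(.5);print(job_done())"
```

```text
the job is handed in; nothing more can be done
None
```

The rectangular frame is hanging upright in the collar's groove in front of the frame already there, and I handed the job in at about 21.5 s. The last pictures show it seated between the collar's rims, with the hung frame and the gripper both clear of it.

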